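# Take a plating-thickness reading on an electrode

### The arm

A 7-joint arm with a two-finger parallel gripper is mounted at the origin on the work surface. World frame = base frame: x ahead of the robot, y to its left, z up, the work surface at z = 0. Lengths are in m, angles in rad, forces in N, time in s.
With the tool pointing down it reaches from about 0.425 to 0.875 m from the base axis. Payload 4.7 kg.
Tool frame: the origin (TCP) lies midway between the tips of the shut fingers; the grasp point (between the pads) lies 19 mm behind it; z points along the fingers, y is the line along which they close (so a half turn about z gives the same grasp; the last joint's range is limited). The gripper opens to 87 mm and grips with 3 to 60 N. Pads are 19 mm wide; open, the fingers measure 117 mm over their backs; the gripper's body (75 mm by 190 mm) begins 51 mm behind the grasp point.
Start: joints at [1.344, 0.321, -0.07, 1.45, 0.023, 1.371, -0.057], TCP at [0.155, -0.631, 0.198] pointing down, gripper open.
Joint ranges: [-2.86, 2.86], [-0.3, 2.09], [-1.38, 1.24], [0.06, 2.45], [-1.56, 4.7], [0.09, 2.05], [-2.69, 2.69]. Speed limits (rad/s): [2.57, 2.57, 3.14, 3.14, 3.14, 3.14, 3.14].

### API

Orientations are given as a rotation vector (axis times angle).
In Python, from bench import ctrl gives the robot as it stands. The module is installed in compiled form; this text tells all that it offers.
- The arm moves only by the tool carry_out, never from a script. Its argument "steps" is a list of rows, each a list of 7 numbers: the turn, a rotation vector about the world's x, y, z in degrees, then the shift along the world's x, y, z in cm, then the opening, from 0 (shut) to 1 (fully open). A call has 1 to 12 rows; each row is the pose to reach, as a shift and turn from the pose commanded when the call began; what a row does not reach only later rows make up. A row lasts 1/10 s, in which the tool goes at most 50 mm and 8.59 degrees, less where a joint would pass 70% of its speed; a pose out of reach is approached as far as the arm can. A call with a gripper value outside its range is refused whole. The fingers move at their own pace and stop on an object; "squeeze" is the grip in N (left out, the last holds). Time passes only in rows, so rows that repeat a pose let the fingers close. It gives the time, the measured TCP pose, the force, the opening and the grip force at its end, in the units of the state.
- ctrl.get_state(): the state, without advancing time (a new reading comes with each control period).
- ctrl.get_image(name): name is "side" or "top" or "wrist"; returns a dict with "pixels" (420x560x3 uint8, red, green, blue), "camera_matrix" (3x3 intrinsics, pixels), "k1" (the pictures are not rectified: a ray, as slopes to the right and down, at radius r is drawn at 1 + k1 r^2 times it, then the intrinsics apply), "cam_to_world" (4x4, takes a point from camera to world coordinates); the wrist camera has in their place "T_tool_cam" (4x4, takes a point from camera to tool coordinates, whose origin is the TCP and whose axes are the flange's). Camera axes: x right, y down, z forward; pixel columns grow to the right and rows downward; lengths in m; the calibration is good to about 2 mm. A picture is of the moment at which its call begins: read the wrist's pose just before it. There is no depth.
- ctrl.close_job(): hands the job in; it is judged then, once.
The state is a dict: "time": time; "joint_positions": joint angles; "qd": joint speeds; "joint_torque": joint torques, N m; "position": TCP position; "tool_rot": TCP orientation; "ft_force": force on the tool from outside, world axes, zero at the start; "torque": the same for the moment, N m; "grip_width": opening from 0.0 (shut) to 1.0 (fully open); "grip_force": force on a finger pad.
Only numpy, scipy, OpenCV 4.12 (cv2) and the standard library are available. Lean on these libraries where they do the work, as an engineer would, in place of code of your own. Each camera call takes 0.05 s, during which the arm holds its last target. There are 200 camera calls.

### The job

Take the long straight copper electrode with the round hanging hole out of the sloped sample tray, lay it flat on the steel table of the thickness-gauge stand and slide it along until its pen circle is under the probe tip. Let go of it, then press the probe's black cap down until the tip rests on the copper inside the circle, hold it there for half a second and let it spring back up. Leave the other two electrodes, the beaker and the multimeter where they are.

Things in the scene. Friction and masses are not known exactly. Their poses are not given: they have to be found in the camera images.
- tray: fixed grey tray, its floor sloping 10 deg down to the front; 186 x 352 mm. Origin: tray centre, on the floor's upper face, 30 mm above the bench. x up the slope to the rear (at yaw 0 away from the robot), y across, z square to the floor. 3 compartments, centres y = -116, 0, +116 mm, inside 112 wide, 178 long; 4 mm walls 22 mm high. One electrode in each, which one where varies
- cathode: the wanted electrode: straight copper bar 150 (x) x 36 (y) x 8 (z) mm, about 0.38 kg, a 12 mm through hole 16 mm from its -x end, a black pen circle near its +x end. Origin: centre of its underside. Starts flat on the tray floor, roughly along the tray's x, hole end to the front (low side), circle face up
- circle (a point): centre of the pen circle (18 mm across) on the upper face of the wanted electrode, 53 mm from its centre toward its +x end, 8 mm above its underside
- eared_bar: bystander electrode, copper bar 150 x 36 x 8 mm with a 68 mm wide, 20 mm long cross head (two ears) at its -x end and no hole; also has a pen circle. Origin: centre of the underside
- short_bar: bystander electrode, copper bar only 100 x 36 x 8 mm, with a 12 mm hole at its -x end and also a pen circle. Origin: centre of the underside
- stand: fixed. Origin: centre of its base, on the bench; x to its rear (at yaw 0 away from the robot), z up. Grey base 230 (x) x 150 (y) mm, 20 high; on it a flat steel table, x -113 to +47, 112 wide (y), top 30 mm above the bench, open at the front (-x) and both sides. A 24 mm wide arm, 129-155 mm up, reaches from the column to a guide sleeve (28 mm dia, 116-168 mm up) round the probe
- table_point (a point): point of the steel table's upper face straight below the probe tip, fixed to the stand: x = -10, y = 0, z = +30 mm in the stand's frame
- probe: sprung upright probe sliding in the sleeve; origin on its axis, 18 mm above the steel table at rest, z up. 13 mm thick below the sleeve, a 9 mm thick measuring tip below that. Pressed straight down it starts at about 3 N and goes 14 mm to a hard stop; on an 8 mm electrode the tip lands after 10 mm and then springs in; at the stop about 8 N. Springs back when let go
- tip (a point): lowest point of the probe's measuring tip (6 mm across at its end): at rest 18 mm above the steel table, 10 mm above an electrode lying there. The tip is itself sprung and gives way upward by up to 6 mm at 1.5 to 3 N
- cap (a point): centre of the flat top of the probe's black press cap (34 mm diameter, 14 mm high), 160 mm above the probe's origin, 208 mm above the bench at rest; it goes down with the probe
- beaker: empty glass beaker, 82 mm diameter, 115 mm high, bystander. Origin: centre of its bottom
- multimeter: yellow handheld multimeter lying on the bench, 150 x 74 x 30 mm, bystander. Origin: centre of its underside
- column_top (a point): top centre of the stand's round column (25 mm dia), 230 mm above the bench, 93 mm behind the probe axis. Behind it a read-out box 66 mm wide, 26 deep, as high as the column; a round arm clamp 46 mm across, 122 to 162 mm up; its black knob sticks out 52 mm to the stand's +y, 142 mm up
Not all that is in view belongs to the job. Leave any red or turquoise look-alike of the cathode alone.

How it is judged:
On the way, in this order (a step that is already met when the one before it is completed fails the run):
1. the wanted electrode lies flat on the steel table, circle under the probe tip (within 6 mm), let go (horizontal distance between circle and tip below 0.006 m and z of cathode in the frame of stand below 0.033 m and angle between cathode's own z axis and vertical below 0.05 rad and contact force between the fingers and cathode below 0.1 N), for 0.2 s.
2. the probe is pressed down, its tip standing on the copper inside the circle, the electrode not held (contact force between probe and cathode above 0.5 N and distance between circle and tip below 0.007 m and contact force between the fingers and cathode below 0.1 N), for 0.3 s.
At the end, for the whole second after the job is handed in: The wanted electrode lies flat and at rest on the steel table, circle centre within 6 mm (horizontally) of the probe tip, the probe is back up (tip over 15 mm above the table), and the other electrodes, beaker and multimeter are within 20 mm of where they stood (horizontal distance between circle and tip below 0.006 m and z of cathode in the frame of stand below 0.033 m and angle between cathode's own z axis and vertical below 0.05 rad and linear speed of cathode below 0.01 m/s and distance between tip and table_point above 0.015 m and distance of each of eared_bar, short_bar, beaker, multimeter from where it was at the start of the episode below 0.02 m); the robot touches nothing.
It fails at once if another electrode is moved more than 20 mm (distance of any of eared_bar, short_bar from where it was at the start of the episode above 0.02 m).
It fails at once if the beaker or the multimeter is moved more than 20 mm (distance of any of beaker, multimeter from where it was at the start of the episode above 0.02 m).
It also fails if it takes over 59 s, if anything falls off the work surface, if the arm or the gripper's body presses on something with over 40 N, if the wrist force passes 120 N, or if a joint passes its speed limit or range.

## Working session

There is one attempt and no reset: what is moved stays moved. The work goes in short steps, Python scripts to look and compute and a tool call to move; the robot and the scene stay as the last step left them, time stands still between calls to the robot, and variables do not carry over. Pictures are saved under pics/ and viewed, at most 10 in all, crops included, and the job is handed in when it is done.

Besides the shell and the picture viewer there is one more tool, called after "Call:" as name(argument=value, ...), one argument or row to a line, values as JSON. carry_out: Moves the arm, as the interface text tells. Its arguments: {"type":"object","properties":{"steps":{"type":"array","items":{"type":"array","items":{"type":"number"}}},"squeeze":{"type":"number"}},"required":["steps"]}

```bash
mkdir -p pics
cat > h.py <<'E'
import numpy as np, cv2, json
from scipy.spatial.transform import Rotation as R
from bench import ctrl
def grab(name,fn=None):
    s=ctrl.get_state(); im=ctrl.get_image(name)
    if name=="wrist":
        T=np.eye(4); T[:3,:3]=R.from_rotvec(s["tool_rot"]).as_matrix(); T[:3,3]=s["position"]
        im["T"]=T@np.array(im["T_tool_cam"])
    else: im["T"]=np.array(im["cam_to_world"])
    if fn: cv2.imwrite("pics/"+fn,im["pixels"][:,:,::-1])
    return im
def ray(im,p):
    K=np.array(im["camera_matrix"]);k=float(im["k1"])
    u=cv2.undistortPoints(np.array([[p]],float),K,np.array([k,0,0,0,0.]))[0,0]
    d=im["T"][:3,:3]@np.array([u[0],u[1],1]); return im["T"][:3,3],d/np.linalg.norm(d)
def onz(im,p,z):
    o,d=ray(im,p); return o+d*(z-o[2])/d[2]
def tri(rs):
    A=sum(np.eye(3)-np.outer(d,d) for o,d in rs); b=sum((np.eye(3)-np.outer(d,d))@o for o,d in rs)
    x=np.linalg.solve(A,b); return x,[np.linalg.norm((np.eye(3)-np.outer(d,d))@(x-o)) for o,d in rs]
def proj(im,P):
    T=np.linalg.inv(im["T"]); p=T[:3,:3]@np.array(P)+T[:3,3]
    u=p[:2]/p[2]; u=u*(1+im["k1"]*(u@u)); K=np.array(im["camera_matrix"]); return K[:2,:2]@u+K[:2,2]
E
python3 - <<'E'
from h import *
a=[grab(n) for n in("top","side","wrist")]
m=[x["pixels"][:,:,::-1] for x in a]
cv2.imwrite("pics/top.png",m[0]);cv2.imwrite("pics/side.png",m[1]);cv2.imwrite("pics/wr.png",m[2])
for x in a: print(x["T"].round(3).tolist(),x["camera_matrix"][0][0],x["k1"])
s=ctrl.get_state();print(s["position"],s["tool_rot"],s["time"])
E
```

```text
[[0.021, -0.999, 0.047, 0.501], [-1.0, -0.022, -0.013, -0.094], [0.014, -0.047, -0.999, 1.262], [0.0, 0.0, 0.0, 1.0]] 393.95524863209783 0.03196309920865844
[[1.0, 0.002, 0.015, 0.542], [-0.008, -0.762, 0.648, -1.092], [0.013, -0.648, -0.761, 1.368], [0.0, 0.0, 0.0, 1.0]] 492.73116779076645 0.024904036781734654
[[0.238, -0.942, -0.235, 0.219], [-0.971, -0.232, -0.055, -0.616], [-0.003, 0.241, -0.97, 0.384], [0.0, 0.0, 0.0, 1.0]] 350.21797804954724 -0.08056706431854797
[ 0.15483486 -0.63081979  0.1973997 ] [-3.11742551e+00 -3.77174302e-01  4.13022211e-04] 0.15
```

View pics/top.png

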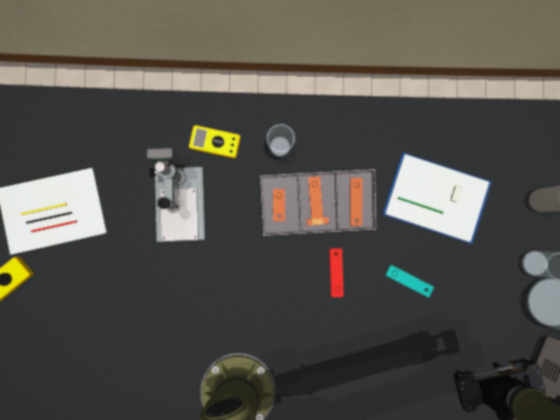

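View pics/side.png

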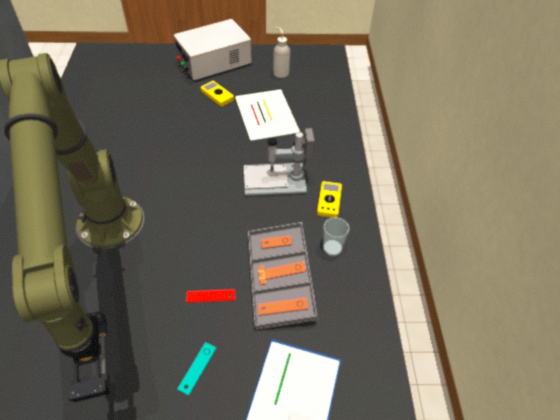

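Top view candidates: the short bar at (279,204), the eared bar at (316,200), the long bar with a hole at (356,202), the red look-alike at (336,272) and the turquoise one at (410,281). By the description it is the long bar at (356,202), in the right compartment. The stand is at (180,205) with its cap at (164,203). The side view shows the long bar at (283,307), the stand at (275,178) and the cap at (272,145).

Run:
```python
from h import *
t=grab("top");s=grab("side")
def crop(i,x0,y0,w,h,f):return cv2.resize(i["pixels"][y0:y0+h,x0:x0+w,::-1],None,fx=f,fy=f,interpolation=cv2.INTER_CUBIC)
a=crop(t,135,140,100,110,4); b=crop(t,320,160,70,80,5)[:440]
c=crop(s,235,120,100,80,4)[:440]
H=440
pad=lambda x:cv2.copyMakeBorder(x,0,H-min(H,x.shape[0]),0,0,0)
b=pad(crop(t,325,165,50,75,4)); c=pad(crop(s,235,120,50*2,80,4)); 
d=pad(crop(s,240,225,80,105,4))
cv2.imwrite("pics/c1.png",np.hstack([a,b])); cv2.imwrite("pics/c2.png",np.hstack([c,d]))
for n,i in(("t",t),("s",s)):
    hsv=cv2.cvtColor(i["pixels"],cv2.COLOR_RGB2HSV)
    m=cv2.inRange(hsv,(5,130,110),(18,255,255))
    cs,_=cv2.findContours(m,cv2.RETR_EXTERNAL,cv2.CHAIN_APPROX_NONE)
    for k in cs:
        if cv2.contourArea(k)>150: 
            r=cv2.minAreaRect(k); print(n,r,[onz(i,p,.05).round(3).tolist() for p in cv2.boxPoints(r)])
```

```text
t ((278.5, 204.5), (31.0, 11.0), 90.0) [[0.632, -0.095, 0.05], [0.633, -0.129, 0.05], [0.537, -0.131, 0.05], [0.536, -0.098, 0.05]]
t ((356.0, 201.5), (47.0, 10.0), 90.0) [[0.671, -0.336, 0.05], [0.672, -0.367, 0.05], [0.527, -0.369, 0.05], [0.526, -0.338, 0.05]]
t ((317.0, 200.5), (47.0, 20.0), 90.0) [[0.671, -0.2, 0.05], [0.673, -0.262, 0.05], [0.527, -0.264, 0.05], [0.526, -0.202, 0.05]]
s ((282.3912658691406, 306.1663818359375), (11.209395408630371, 48.84709930419922), 82.56858825683594) [[0.522, -0.353, 0.05], [0.668, -0.332, 0.05], [0.671, -0.369, 0.05], [0.526, -0.39, 0.05]]
s ((281.729736328125, 271.3783874511719), (18.08388900756836, 46.68931579589844), 80.53767395019531) [[0.519, -0.219, 0.05], [0.667, -0.19, 0.05], [0.673, -0.257, 0.05], [0.529, -0.285, 0.05]]
s ((276.0231018066406, 241.68463134765625), (9.302603721618652, 29.148160934448242), 82.87498474121094) [[0.531, -0.111, 0.05], [0.627, -0.096, 0.05], [0.63, -0.134, 0.05], [0.535, -0.148, 0.05]]
s ((325.43353271484375, 38.72203063964844), (82.98676300048828, 9.677026748657227), 1.023030161857605) [[0.634, 1.081, 0.05], [0.637, 1.169, 0.05], [1.052, 1.16, 0.05], [1.039, 1.072, 0.05]]
s ((152.5, 21.5), (43.0, 255.0), 90.0) [[-0.732, 1.467, 0.05], [0.623, 1.504, 0.05], [0.616, 1.079, 0.05], [-0.605, 1.055, 0.05]]
```

View pics/c1.png

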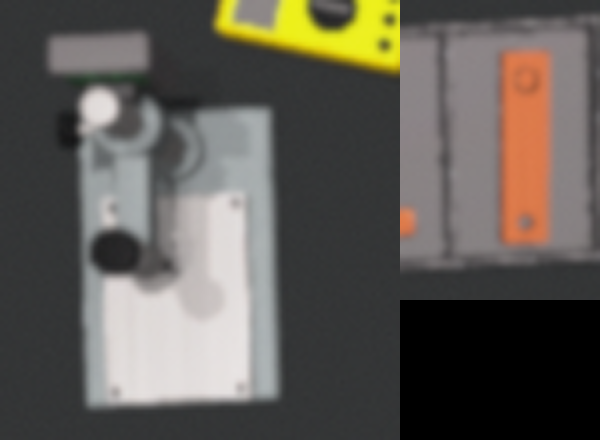

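View pics/c2.png

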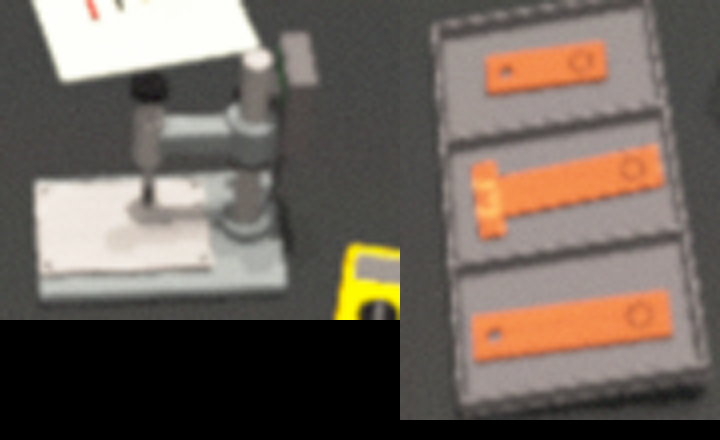

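The crops confirm the choice: the long bar has its hole at top-view pixel (356.5,220) and its circle at (356.6,185). The stand's cap is at (163.5,202), the column top at (160,167) and the base corners at (157,242), (204.5,239) and (202.5,167).

Run:
```python
from h import *
t=grab("top");s=grab("side")
P={"circle":((356.6,185),(299.8,304)),"hole":((356.4,220.3),(263.5,308.6)),"col":((160,166.7),(299,134.5)),"cap":((163.5,202),(272.5,140))}
for n,(a,b) in P.items():
    x,e=tri([ray(t,a),ray(s,b)]);print(n,x.round(4),np.round(e,4))
for p in((157,241.7),(204.5,239.2),(202.5,166.7)):print("base",onz(t,p,.02).round(4))
print("tip side on z=.048",onz(s,(272,170.7),.048))
st=ctrl.get_state();print(R.from_rotvec(st["tool_rot"]).as_matrix().round(3).tolist(),st["joint_positions"])
```

```text
circle [ 0.6495 -0.3539  0.0498] [0.0006 0.0006]
hole [ 0.5405 -0.3588  0.0306] [0.0008 0.0008]
col [0.6618 0.2003 0.2351] [0.0015 0.0015]
cap [0.5709 0.1937 0.2151] [0.0018 0.0018]
base [0.4614 0.2632 0.02  ]
base [0.4721 0.1158 0.02  ]
base [0.7007 0.1289 0.02  ]
tip side on z=.048 [0.56968887 0.20895818 0.048     ]
[[0.971, 0.239, -0.0], [0.239, -0.971, 0.0], [-0.0, -0.0, -1.0]] [ 1.34408105  0.32122126 -0.07008229  1.45073126  0.02262451  1.37078706
 -0.05689623]
```

Call:
carry_out(
  steps=[
    [1.4,-9.9,-11.2,37.5,27.4,0,0.62],
    [1.4,-9.9,-11.2,37.5,27.4,0,0.62],
    [1.4,-9.9,-11.2,37.5,27.4,0,0.62],
    [1.4,-9.9,-11.2,37.5,27.4,0,0.62],
    [1.4,-9.9,-11.2,37.5,27.4,0,0.62],
    [1.4,-9.9,-11.2,37.5,27.4,0,0.62],
    [1.4,-9.9,-11.2,37.5,27.4,0,0.62],
    [1.4,-9.9,-11.2,37.5,27.4,0,0.62],
    [1.4,-9.9,-11.2,37.5,27.4,0,0.62],
    [1.4,-9.9,-11.2,37.5,27.4,0,0.62],
    [1.4,-9.9,-11.2,37.5,27.4,0,0.62],
    [1.4,-9.9,-11.2,37.5,27.4,0,0.62],
  ],
)

```text
time: 1.55
position: [0.5288, -0.3585, 0.198]
tool_rot: [-3.126, -0.069, -0.271]
ft_force: [-0.0, -0.3, 0.1]
grip_width: 0.618
grip_force: 0.0
```

```bash
cat > w.py <<'E'
from h import *
import sys
i=grab("wrist",sys.argv[1]); s=ctrl.get_state()
print(s["position"].round(4),R.from_rotvec(s["tool_rot"]).as_matrix().round(3).tolist(),i["T"].round(3).tolist())
np.save("w_"+sys.argv[1]+".npy",i["T"])
hsv=cv2.cvtColor(i["pixels"],cv2.COLOR_RGB2HSV); m=cv2.inRange(hsv,(4,120,90),(19,255,255))
cs,_=cv2.findContours(m,cv2.RETR_EXTERNAL,cv2.CHAIN_APPROX_NONE)
for k in cs:
    if cv2.contourArea(k)>800:
        r=cv2.minAreaRect(k);print(r,cv2.boxPoints(r).round(1).tolist())
E
python3 w.py w1.png
```

```text
[ 0.5281 -0.3595  0.198 ] [[0.984, 0.042, 0.172], [0.041, -0.999, 0.006], [0.172, 0.001, -0.985]] [[0.043, -0.997, -0.071, 0.561], [-0.999, -0.043, -0.003, -0.357], [0.0, 0.071, -0.997, 0.393], [0.0, 0.0, 0.0, 1.0]]
((57.88556671142578, 151.84356689453125), (98.23072814941406, 35.90093994140625), 83.55839538574219) [[34.5, 105.0999984741211], [70.19999694824219, 101.0], [81.19999694824219, 198.60000610351562], [45.599998474121094, 202.6999969482422]]
((286.5, 143.0), (148.0, 37.0), 90.0) [[268.0, 69.0], [305.0, 69.0], [305.0, 217.0], [268.0, 217.0]]
((166.59017944335938, 137.49180603027344), (149.20291137695312, 63.918235778808594), 84.80557250976562) [[128.0, 66.0999984741211], [191.6999969482422, 60.29999923706055], [205.1999969482422, 208.89999389648438], [141.5, 214.6999969482422]]
```

View pics/w1.png

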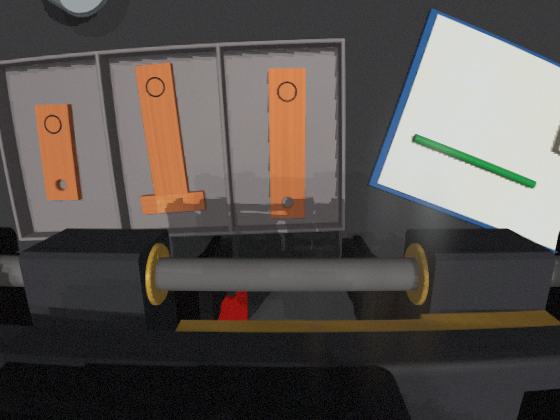

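The wrist view shows the wanted bar in the right compartment: circle at (287.5,91.5), hole at (287.5,203), edges at columns 268 and 305. The eared bar is at (167,137) and the short bar at (58,152).

Run:
```python
from h import *
t=grab("top");s=grab("side");w=grab("wrist")
st=ctrl.get_state();print(st["position"],st["time"])
c,e=tri([ray(t,(356.6,185)),ray(s,(299.8,304)),ray(w,(287.5,91.5))]);print(c,e)
h,e=tri([ray(t,(356.4,220.3)),ray(s,(263.5,308.6)),ray(w,(287.5,203))]);print(h,e)
u=(c-h)/np.linalg.norm(c-h);print(np.linalg.norm(c-h),"yaw",np.degrees(np.arctan2(u[1],u[0])),"slope",np.degrees(np.arcsin(u[2])))
ct=c-.053*u
n=np.array([-np.sin(np.radians(10)),0,np.cos(np.radians(10))])
g=ct-.025*u-.008*n; print("centre top",ct,"grasp underside",g)
for p in((268,69),(305,69),(305,217),(268,217)):
    o,d=ray(w,p); print(o+d*((ct-o)@n)/(d@n))
```

```text
[ 0.5282553  -0.35942984  0.19820689] 1.75
[ 0.64916786 -0.35473051  0.05009264] [np.float64(0.0012045960244786446), np.float64(0.0005984238016347614), np.float64(0.0013870983270587894)]
[ 0.54013767 -0.35948206  0.0313422 ] [np.float64(0.0014690874614696062), np.float64(0.00046303933979282305), np.float64(0.0012728174494920747)]
0.110732733438279 yaw 2.4953761329835165 slope 9.748897731163815
centre top [ 0.59698274 -0.35700475  0.04111812] grasp underside [ 0.57375631 -0.3580775   0.02900639]
[ 0.66849224 -0.33649697  0.05372717]
[ 0.66985064 -0.37191977  0.05396669]
[ 0.52526434 -0.37941371  0.02847223]
[ 0.52367114 -0.34068579  0.0281913 ]
```

Call:
carry_out(
  steps=[
    [0,0,0,3.5,0.15,-5,0.62],
    [0,0,0,3.5,0.15,-10.8,0.62],
    [0,0,0,3.5,0.15,-10.8,0.62],
    [0,0,0,3.5,0.15,-10.8,0.62],
    [0,0,0,4.0,0.15,-13.7,0.62],
    [0,0,0,4.0,0.15,-13.7,0.62],
    [0,0,0,4.0,0.15,-13.7,0.62],
  ],
)

```text
time: 2.45
position: [0.5699, -0.3567, 0.0627]
tool_rot: [-3.126, -0.069, -0.274]
ft_force: [0.1, -0.0, 0.3]
grip_width: 0.618
grip_force: 0.0
```

Call:
carry_out(
  steps=[
    [0,0,0,0.2,-0.1,-1.5,0.62],
    [0,0,0,0.4,-0.1,-2.9,0.62],
    [0,0,0,0.4,-0.1,-3.1,0.62],
    [0,0,0,0.4,-0.1,-3.1,0.62],
  ],
)

```text
time: 2.85
position: [0.5734, -0.3563, 0.0292]
tool_rot: [-3.124, -0.07, -0.271]
ft_force: [0.1, -0.2, -0.8]
grip_width: 0.622
grip_force: 0.0
```

Call:
carry_out(
  steps=[
    [0,0,0,0,0,0.1,0.3],
    [0,0,0,0,0,0.1,0.3],
    [0,0,0,0,0,0.1,0.3],
    [0,0,0,0,0,0.1,0.3],
    [0,0,0,0,0,0.1,0.3],
    [0,0,0,0,0,0.1,0.3],
  ],
  squeeze=50,
)

```text
time: 3.45
position: [0.574, -0.3568, 0.0314]
tool_rot: [-3.126, -0.07, -0.273]
ft_force: [-0.7, 0.1, -0.1]
grip_width: 0.309
grip_force: 0.0
```

Run:
```python
from h import *
w=grab("wrist");s=grab("side")
a=cv2.resize(s["pixels"][230:340,230:330,::-1],None,fx=3.5,fy=3.5,interpolation=cv2.INTER_CUBIC)
b=w["pixels"][:385,60:505,::-1]
print(a.shape,b.shape); cv2.imwrite("pics/g1.png",np.hstack([a,b]));st=ctrl.get_state();print(st["grip_width"],st["position"])
```

```text
(385, 350, 3) (385, 445, 3)
0.3070251702431039 [ 0.57399039 -0.35680688  0.03131851]
```

View pics/g1.png

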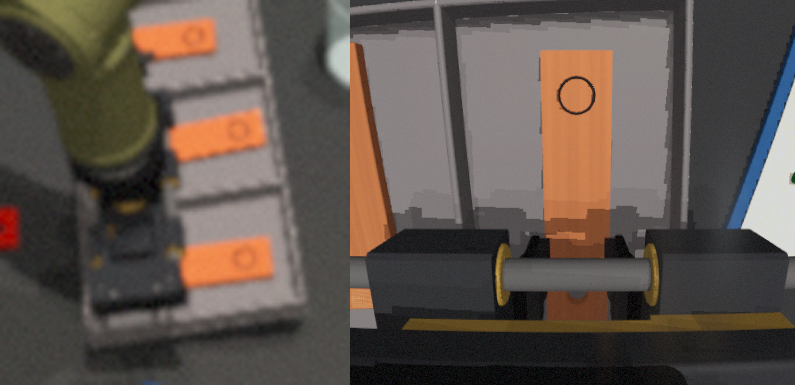

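Call:
carry_out(
  steps=[
    [0,0,0,0,0,0,0],
    [0,0,0,0,0,0,0],
    [0,0,0,0,0,0,0],
    [0,0,0,0,0,0,0],
  ],
  squeeze=50,
)

```text
time: 3.95
position: [0.574, -0.3568, 0.0312]
tool_rot: [-3.125, -0.07, -0.273]
ft_force: [-0.5, 0.7, -0.4]
grip_width: 0.044
grip_force: 0.0
```

Call:
carry_out(
  steps=[
    [0,0,0,0,0,-0.1,0],
    [0,0,0,0,0,-0.2,0],
    [0,0,0,0,0,-0.2,0],
  ],
)

```text
time: 4.25
position: [0.5738, -0.3567, 0.029]
tool_rot: [-3.125, -0.07, -0.272]
ft_force: [0.4, -0.6, -0.4]
grip_width: 0.005
grip_force: 0.0
```

Call:
carry_out(
  steps=[
    [0,0,0,0,0,-0.1,0],
    [0,0,0,0,0,-0.2,0],
    [0,0,0,0,0,-0.2,0],
  ],
)

```text
time: 4.55
position: [0.5739, -0.3567, 0.0271]
tool_rot: [-3.125, -0.07, -0.273]
ft_force: [-0.8, 0.1, 0.8]
grip_width: 0.008
grip_force: 0.0
```

Run:
```python
from h import *
w=grab("wrist","g2.png");cv2.imwrite("pics/g2.png",w["pixels"][:,:,::-1])
st=ctrl.get_state();print(st["ft_force"],st["position"])
```

```text
[ 0.828017   -0.31926311 -0.37297324] [ 0.57391421 -0.35670944  0.02716929]
```

View pics/g2.png

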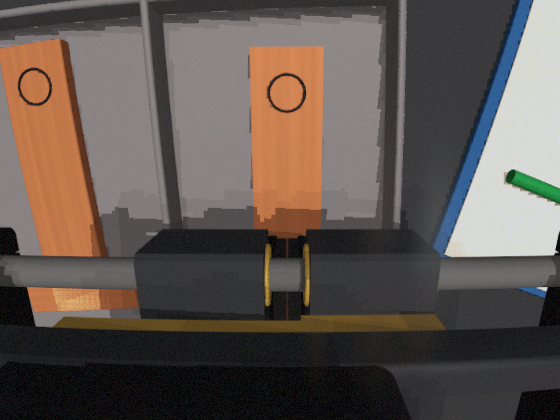

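The closed fingers hang over the bar at columns 251–322, with the circle at (286,92). The bar has not moved. I'll find its top by touch.

Call:
carry_out(
  steps=[
    [0,0,0,0,0,-0.1,0],
    [0,0,0,0,0,-0.2,0],
    [0,0,0,0,0,-0.3,0],
    [0,0,0,0,0,-0.3,0],
  ],
)

```text
time: 5.0
position: [0.5739, -0.3567, 0.0241]
tool_rot: [-3.125, -0.07, -0.272]
ft_force: [-0.6, -0.5, 0.2]
grip_width: 0.004
grip_force: 0.0
```

Run:
```python
from h import *
w=grab("wrist","g3.png");T1=np.load("w_w1.png.npy");a=dict(w);a["T"]=T1
m=cv2.inRange(cv2.cvtColor(w["pixels"],cv2.COLOR_RGB2HSV),(4,120,90),(19,255,255))
x=np.where(m[95])[0];print(x[x>200].min(),x[x>200].max(), np.where(m[:,270])[0].min())
g=cv2.medianBlur(cv2.cvtColor(w["pixels"],cv2.COLOR_RGB2GRAY),3)[55:135,253:320]
b=np.argwhere(g<60)[:,::-1]+[253,55];b=b[(abs(b[:,0]-286)<25)];print(len(b));c=(b.min(0)+b.max(0))/2;print(c,b.min(0),b.max(0))
print(tri([ray(a,(287.5,91.5)),ray(w,c)]));print(ctrl.get_state()["ft_force"],w["T"][:3,3])
```

```text
250 322 44
214
[286.  91.] [267  72] [305 110]
(array([ 0.59406679, -0.35636965,  0.26569672]), [np.float64(9.462757897816459e-05), np.float64(9.46275789780372e-05)])
[-0.52172325  0.54402218 -0.09380714] [ 0.60613253 -0.35575399  0.21939273]
```

Call:
carry_out(
  steps=[
    [0,0,0,0,0,-0.1,0],
    [0,0,0,0,0,-0.2,0],
    [0,0,0,0,0,-0.2,0],
  ],
)

```text
time: 5.35
position: [0.5738, -0.3567, 0.022]
tool_rot: [-3.125, -0.07, -0.272]
ft_force: [-0.7, 0.4, 0.3]
grip_width: 0.007
grip_force: 0.0
```

Run:
```python
from h import *
s=grab("side");p=ctrl.get_state()["position"]
w=grab("wrist");print(proj(w,p))
im=s["pixels"][:,:,::-1].copy()
q=proj(s,p);print(q)
a=cv2.resize(im[260:350,220:320],None,fx=6,fy=6,interpolation=cv2.INTER_CUBIC)
cv2.circle(a,tuple(int(v) for v in (q-[220,260])*6),3,(0,255,0),-1)
cv2.imwrite("pics/g4.png",a)
```

```text
[286.06155512 240.26357574]
[274.73729896 309.3242243 ]
```

View pics/g4.png

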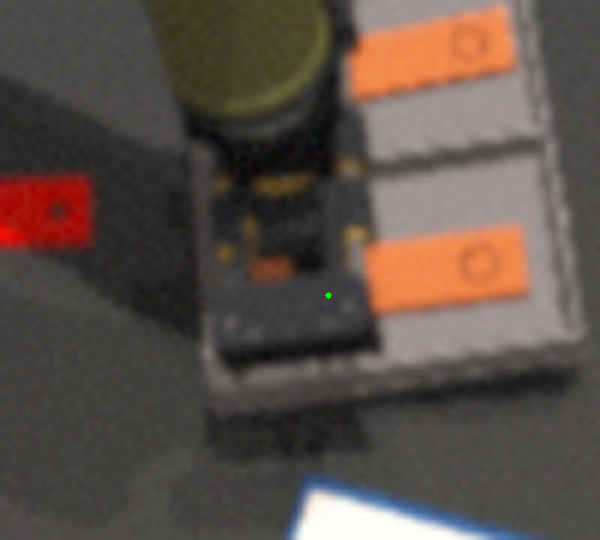

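Call:
carry_out(
  steps=[
    [0,0,0,0,0,-0.1,0],
    [0,0,0,0,0,-0.2,0],
    [0,0,0,0,0,-0.3,0],
    [0,0,0,0,0,-0.3,0],
  ],
)

```text
time: 5.85
position: [0.5738, -0.3567, 0.019]
tool_rot: [-3.125, -0.07, -0.272]
ft_force: [-0.0, -0.5, -0.5]
grip_width: 0.006
grip_force: 0.0
```

Run:
```python
from h import *
for k in range(1):
    w=grab("wrist","g5.png")
    m=cv2.inRange(cv2.cvtColor(w["pixels"],cv2.COLOR_RGB2HSV),(4,120,90),(19,255,255))
    for r in(60,90,120,150,180,200):
        x=np.where(m[r])[0];x=x[(x>200)&(x<400)]
        a,b=ray(w,(x.min()-.5,r)),ray(w,(x.max()+.5,r))
        # depth where rays are 36mm apart
        L=.036/np.linalg.norm(a[1]/abs(a[1][2])-b[1]/abs(b[1][2])); print(r,x.min(),x.max(),(a[0]+L*(a[1]/abs(a[1][2])+b[1]/abs(b[1][2]))/2).round(4))
    print(w["T"][:3,3],np.where(m[:,286])[0][[0,-1]])
    st=ctrl.get_state();print(st["joint_positions"],st["joint_torque"].round(1) if hasattr(st["joint_torque"],"round") else st["joint_torque"])
t=grab("top");s=grab("side")
# tray upper corners check in top/side left to text
```

```text
60 248 324 [ 0.6635 -0.3528  0.0488]
90 249 324 [ 0.65   -0.3536  0.0467]
120 249 323 [ 0.6362 -0.354   0.0448]
150 251 323 [ 0.6223 -0.3551  0.0406]
180 251 322 [ 0.6075 -0.3555  0.039 ]
200 252 321 [ 0.5973 -0.3559  0.0346]
[ 0.60612885 -0.35575516  0.21436787] [ 40 330]
[ 0.84590923  0.43187209 -0.33332733  1.71240428  0.05258767  0.87411823
 -1.00564228] [ -0.  -49.7  -4.2 -27.7  -0.4  -0.8  -0. ]
```

Call:
carry_out(
  steps=[
    [0,0,0,0,0,-0.1,0],
    [0,0,0,0,0,-0.2,0],
    [0,0,0,0,0,-0.3,0],
    [0,0,0,0,0,-0.3,0],
  ],
)

```text
time: 6.4
position: [0.5738, -0.3567, 0.016]
tool_rot: [-3.125, -0.07, -0.272]
ft_force: [0.7, -0.8, -0.1]
grip_width: 0.008
grip_force: 0.0
```

Call:
carry_out(
  steps=[
    [0,0,0,0,0,-0.1,0],
    [0,0,0,0,0,-0.2,0],
    [0,0,0,0,0,-0.3,0],
    [0,0,0,0,0,-0.3,0],
  ],
)

```text
time: 6.8
position: [0.5738, -0.3567, 0.013]
tool_rot: [-3.125, -0.07, -0.272]
ft_force: [-0.0, -0.3, 0.1]
grip_width: 0.001
grip_force: 0.0
```

Call:
carry_out(
  steps=[
    [0,0,0,0,0,-0.1,0],
    [0,0,0,0,0,-0.2,0],
    [0,0,0,0,0,-0.2,0],
  ],
)

```text
time: 7.1
position: [0.5739, -0.3567, 0.0111]
tool_rot: [-3.125, -0.07, -0.273]
ft_force: [0.6, 0.2, -0.8]
grip_width: 0.009
grip_force: 0.0
```

Run:
```python
from h import *
w=grab("wrist")
g=w["pixels"][:,:,::-1]
a=cv2.convertScaleAbs(g[200:420,150:420],alpha=2.2,beta=20)
cv2.imwrite("pics/g6.png",cv2.resize(a,None,fx=2.5,fy=2.5,interpolation=cv2.INTER_CUBIC))
m=cv2.inRange(cv2.cvtColor(w["pixels"],cv2.COLOR_RGB2HSV),(4,120,60),(19,255,255))
for r in range(215,340,10):
    x=np.where(m[r])[0];x=x[(x>200)&(x<380)];print(r,len(x),x[:1],x[-1:])
```

```text
215 73 [251] [323]
225 73 [251] [323]
235 37 [268] [305]
245 6 [266] [308]
255 3 [303] [309]
265 1 [309] [309]
275 3 [305] [309]
285 3 [264] [309]
295 5 [264] [307]
305 2 [307] [308]
315 42 [303] [379]
325 90 [201] [379]
335 0 [] []
```

View pics/g6.png

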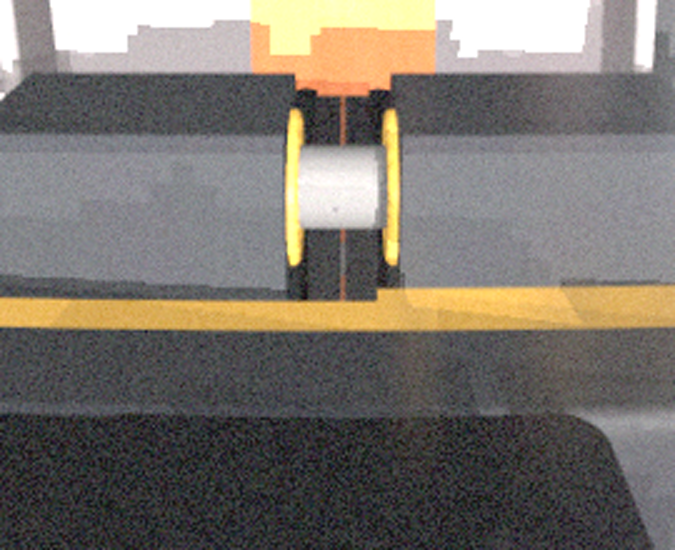

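The two black fingertips cover the bar from about row 238, with an orange sliver showing between them. They are still above the copper, so I keep probing down gently.

Call:
carry_out(
  steps=[
    [0,0,0,0,0,-0.1,0],
    [0,0,0,0,0,-0.2,0],
    [0,0,0,0,0,-0.2,0],
  ],
)

```text
time: 7.45
position: [0.5738, -0.3567, 0.0091]
tool_rot: [-3.125, -0.07, -0.272]
ft_force: [-0.1, -0.4, 0.3]
grip_width: 0.003
grip_force: 0.0
```

Call:
carry_out(
  steps=[
    [0,0,0,0,0,-0.1,0],
    [0,0,0,0,0,-0.2,0],
    [0,0,0,0,0,-0.2,0],
  ],
)

```text
time: 7.75
position: [0.5741, -0.3569, 0.0084]
tool_rot: [-3.126, -0.07, -0.273]
ft_force: [-3.4, 1.6, 6.1]
grip_width: 0.005
grip_force: 3.5
```

Run:
```python
import cv2,numpy as np
g=cv2.imread("pics/g1.png")[:,350:]
for r in range(226,250,3): print(r,[int(v) for v in g[r,165:290:3,2]])
```

```text
226 [82, 82, 85, 84, 83, 83, 83, 84, 82, 85, 128, 134, 135, 129, 133, 132, 133, 131, 125, 128, 128, 126, 131, 134, 132, 128, 125, 130, 127, 128, 132, 130, 82, 80, 83, 79, 82, 85, 81, 85, 80, 85]
229 [87, 85, 83, 81, 83, 82, 81, 85, 83, 84, 127, 132, 133, 130, 131, 134, 130, 131, 128, 130, 129, 130, 133, 132, 132, 129, 133, 130, 126, 131, 132, 131, 81, 81, 80, 83, 84, 83, 81, 82, 81, 101]
232 [81, 84, 67, 66, 118, 68, 66, 66, 81, 82, 120, 127, 129, 128, 181, 173, 174, 190, 185, 157, 149, 151, 152, 152, 133, 131, 128, 128, 129, 130, 133, 130, 81, 81, 83, 80, 82, 81, 77, 73, 68, 117]
235 [85, 85, 65, 69, 94, 67, 53, 46, 65, 65, 102, 175, 177, 173, 172, 174, 176, 171, 181, 186, 186, 187, 189, 189, 132, 132, 129, 129, 127, 129, 127, 130, 82, 80, 36, 45, 80, 83, 85, 71, 70, 115]
238 [85, 83, 68, 67, 69, 42, 15, 9, 33, 40, 51, 59, 112, 160, 160, 163, 164, 161, 170, 176, 177, 188, 190, 191, 133, 128, 130, 130, 128, 131, 68, 58, 38, 40, 16, 21, 17, 82, 83, 65, 69, 69]
241 [83, 81, 63, 67, 68, 10, 9, 20, 14, 21, 26, 16, 108, 109, 108, 107, 113, 105, 116, 128, 128, 130, 135, 133, 134, 128, 129, 129, 126, 130, 39, 28, 29, 16, 15, 12, 18, 80, 80, 67, 68, 68]
244 [73, 78, 67, 62, 57, 0, 20, 0, 28, 17, 23, 16, 109, 108, 107, 107, 110, 107, 102, 121, 122, 129, 129, 132, 133, 129, 111, 107, 106, 109, 34, 26, 23, 19, 6, 16, 0, 50, 69, 69, 66, 67]
247 [67, 67, 64, 66, 27, 10, 9, 18, 17, 13, 21, 16, 112, 107, 108, 106, 110, 107, 104, 104, 108, 102, 105, 108, 108, 106, 106, 107, 106, 108, 30, 26, 27, 27, 19, 6, 10, 19, 70, 65, 64, 70]
```

Contact at last: the tips touch the bar top at a TCP reading of z ≈ 0.0085. The real tips therefore sit about 24 mm behind the reported TCP. I'll lift, open and go down around the bar.

Call:
carry_out(
  steps=[
    [0,0,0,0.0,0,1.5,0.62],
    [0,0,0,0.0,0,1.5,0.62],
    [0,0,0,0.0,0,1.5,0.62],
    [0,0,0,0.0,0,1.5,0.62],
    [0,0,0,0.0,0,1.5,0.62],
    [0,0,0,0.0,0,1.5,0.62],
    [0,0,0,0.1,0,0.7,0.62],
    [0,0,0,0.2,0,0.2,0.62],
    [0,0,0,0.3,0,-0.2,0.62],
    [0,0,0,0.35,0,-0.45,0.62],
    [0,0,0,0.35,0,-0.45,0.62],
  ],
)

```text
time: 8.85
position: [0.5773, -0.3564, 0.002]
tool_rot: [-3.125, -0.07, -0.272]
ft_force: [0.1, -0.7, 0.1]
grip_width: 0.617
grip_force: 0.0
```

Call:
carry_out(
  steps=[
    [0,0,0,0,0,0,0.2],
    [0,0,0,0,0,0,0.2],
    [0,0,0,0,0,0,0.2],
    [0,0,0,0,0,0,0.2],
    [0,0,0,0,0,0,0.2],
    [0,0,0,0,0,0,0.2],
    [0,0,0,0,0,0,0.2],
  ],
  squeeze=50,
)

```text
time: 9.55
position: [0.5776, -0.3569, 0.0031]
tool_rot: [-3.126, -0.07, -0.273]
ft_force: [-1.7, 1.0, 2.5]
grip_width: 0.404
grip_force: 50.0
```

Call:
carry_out(
  steps=[
    [0,0,0,0,0,1,0.2],
    [0,0,0,0,0,3,0.2],
    [0,0,0,0,0,6,0.2],
    [-0.2,5,0.5,0,0,10,0.2],
    [-0.4,10,1.3,0,0,14,0.2],
    [-0.4,10,1.3,0,0,14,0.2],
    [-0.4,10,1.3,0,0,14,0.2],
    [-0.4,10,1.3,0,0,14,0.2],
  ],
)

```text
time: 10.35
position: [0.5753, -0.3564, 0.14]
tool_rot: [-3.135, -0.105, 0.007]
ft_force: [-0.3, -0.2, -4.3]
grip_width: 0.401
grip_force: 50.0
```

```bash
cat > bar.py <<'E'
from h import *
def bar(w):
    m=cv2.inRange(cv2.cvtColor(w["pixels"],cv2.COLOR_RGB2HSV),(4,120,60),(19,255,255))
    n,l,st,_=cv2.connectedComponentsWithStats(m[:225]); 
    lab=l[150,286]; m=(l==lab).astype(np.uint8)*255
    print("bar rows",np.where(m.any(1))[0][[0,-1]])
    out=[]
    for r in range(np.where(m.any(1))[0][0]+8,215,12):
        x=np.where(m[r])[0]; A,B=ray(w,(x.min()-.5,r)),ray(w,(x.max()+.5,r))
        a=A[1]/abs(A[1][2]);b=B[1]/abs(B[1][2])
        out.append(A[0]+.036/np.linalg.norm((a-b))*(a+b)/2)
    out=np.array(out); 
    px=np.polyfit(out[:,0],out[:,2],1);py=np.polyfit(out[:,0],out[:,1],1)
    print("slope deg",np.degrees(np.arctan(px[0])),"yaw",np.degrees(np.arctan(py[0])))
    return m,px,py
if __name__=="__main__":
    w=grab("wrist","b1.png"); m,px,py=bar(w)
    s=ctrl.get_state();print(s["ft_force"],s["torque"],s["position"],R.from_rotvec(s["tool_rot"]).as_matrix().round(3).tolist())
    print("bar top z at tcp",np.polyval(px,s["position"][0]),"at circle",np.polyval(px,s["position"][0]+.08))
E
python3 bar.py
```

```text
bar rows [ 34 224]
slope deg -1.156987514355288 yaw 3.893141320875565
[-0.47394334 -0.03125767 -3.93783608] [-0.01530366  0.11767734 -0.02140788] [ 0.5749301  -0.35656814  0.13980371] [[0.998, 0.066, -0.005], [0.066, -0.998, 0.005], [-0.005, -0.005, -1.0]]
bar top z at tcp 0.16938392931131085 at circle 0.16776825037609086
```

Call:
carry_out(
  steps=[
    [0,0,0,-4,3,2,0.2],
    [0,0,0,-8,7,2,0.2],
    [0,0,0,-11,11,2,0.2],
    [0,0,0,-12,15.5,2,0.2],
    [0,0,0,-13,20,2,0.2],
    [0,0,0,-13.5,24.5,2,0.2],
    [0,0,0,-14,29,2,0.2],
    [0,0,0,-14.3,33.5,2,0.2],
    [0,0,0,-14.3,38,2,0.2],
    [0,0,0,-14.3,42.5,2,0.2],
    [0,0,0,-14.3,47,2,0.2],
    [0,0,0,-14.3,50,2,0.2],
  ],
)

```text
time: 11.6
position: [0.4326, 0.1458, 0.1616]
tool_rot: [-3.137, -0.109, 0.003]
ft_force: [0.4, 0.1, -4.5]
grip_width: 0.4
grip_force: 50.0
```

Call:
carry_out(
  steps=[
    [0,0,0,0,2,0,0.2],
    [0,0,0,0,4.1,0,0.2],
    [0,0,0,0,4.1,0,0.2],
    [0,0,0,0,4.1,0,0.2],
  ],
)

```text
time: 12.0
position: [0.4334, 0.1832, 0.1615]
tool_rot: [-3.139, -0.106, 0.004]
ft_force: [0.7, -0.4, -4.2]
grip_width: 0.403
grip_force: 50.0
```

```bash
python3 bar.py
```

```text
bar rows [ 34 224]
slope deg -5.490576914472948 yaw 4.197838438931864
[-0.06384941 -0.75100215 -4.76754528] [-0.02693618  0.17600645 -0.00151743] [0.43371681 0.18252921 0.16162991] [[0.998, 0.066, -0.003], [0.066, -0.998, 0.001], [-0.002, -0.001, -1.0]]
bar top z at tcp 0.19540281342191929 at circle 0.1877129684526055
```

View pics/b1.png

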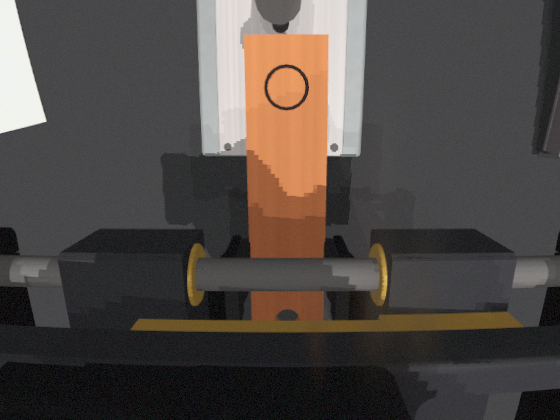

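The wrist view shows the bar with its circle at (287,88) and its rear end at row 36. The table and base span columns 203–359 at the front edge (row 155), with the probe tip near (280,28) straight ahead. That was the tenth view, so from here I work by numbers only.

Run:
```python
from h import *
from bar import bar
w=grab("wrist"); g=cv2.cvtColor(w["pixels"],cv2.COLOR_RGB2GRAY).astype(float)
s=ctrl.get_state(); print(s["position"])
L=[];Rr=[]
for r in range(5,150,12):
    row=cv2.GaussianBlur(g,(5,5),0)[r]; d=np.diff(row)
    l=185+np.argmax(d[185:215]); q=345+np.argmin(d[345:380]); L.append(onz(w,(l+.5,r),.02));Rr.append(onz(w,(q+.5,r),.02))
L=np.array(L);Rr=np.array(Rr)
for E in(L,Rr): print("edge yaw",np.degrees(np.arctan(np.polyfit(E[:,0],E[:,1],1)[0])))
M=(L+Rr)/2; p=np.polyfit(M[:,0],M[:,1],1);print("mid yaw",np.degrees(np.arctan(p[0])),"y at .57",np.polyval(p,.57),"width",np.linalg.norm(L-Rr,axis=1).round(4))
for c in(215,345):
    d=np.diff(cv2.GaussianBlur(g,(5,5),0)[140:170,c]); r=140+np.argmin(d)+.5; print("front edge",onz(w,(c,r),.02))
# dark profile near tip
for r in range(0,38,3): print(r,[int(v) for v in g[r,252:312:3]])
b=np.argwhere(g[55:120,255:320]<60)[:,::-1]+[255,55];c=(b.min(0)+b.max(0))/2
print("circle px",c,b.min(0),b.max(0)); 
for z in(.19,.192):print(onz(w,c,z))
bar(w)
```

```text
[0.43403341 0.18238156 0.16187671]
edge yaw 3.367978528375566
edge yaw 3.7544657993842225
mid yaw 3.561054097547506 y at .57 0.19750248927503605 width [0.147  0.1477 0.1475 0.1474 0.1482 0.1472 0.1481 0.1481 0.1481 0.1481
 0.1482 0.1474 0.1485]
front edge [0.46458313 0.2517212  0.02      ]
front edge [0.47250966 0.13040906 0.02      ]
0 [141, 93, 97, 98, 91, 93, 95, 95, 97, 96, 91, 90, 98, 93, 105, 106, 204, 203, 203, 207]
3 [165, 97, 96, 97, 95, 94, 93, 96, 97, 93, 96, 94, 95, 97, 104, 103, 204, 200, 202, 207]
6 [167, 96, 97, 98, 96, 96, 92, 95, 93, 96, 93, 96, 94, 103, 104, 104, 203, 202, 201, 206]
9 [166, 119, 92, 94, 96, 94, 96, 99, 93, 98, 95, 94, 101, 103, 105, 105, 203, 202, 202, 207]
12 [164, 164, 96, 97, 96, 95, 93, 98, 92, 91, 92, 95, 95, 99, 104, 172, 205, 204, 202, 205]
15 [165, 163, 165, 97, 96, 97, 96, 98, 93, 94, 93, 96, 98, 98, 112, 192, 203, 203, 202, 206]
18 [167, 164, 165, 106, 98, 95, 94, 97, 93, 96, 92, 98, 100, 101, 191, 192, 203, 202, 202, 207]
21 [166, 163, 164, 153, 135, 98, 94, 95, 96, 98, 95, 97, 132, 188, 194, 191, 203, 204, 202, 206]
24 [166, 162, 163, 155, 151, 151, 103, 95, 99, 97, 98, 49, 183, 192, 191, 192, 202, 203, 203, 206]
27 [166, 163, 165, 154, 150, 149, 137, 44, 37, 45, 42, 43, 189, 190, 193, 202, 203, 203, 202, 205]
30 [166, 165, 165, 168, 149, 150, 150, 60, 46, 43, 40, 129, 189, 190, 191, 202, 202, 205, 203, 205]
33 [165, 165, 164, 169, 162, 147, 149, 152, 121, 75, 107, 184, 188, 188, 196, 200, 201, 200, 199, 203]
36 [175, 174, 171, 170, 170, 172, 172, 173, 169, 169, 173, 171, 171, 177, 173, 173, 170, 167, 169, 169]
circle px [286.5  87. ] [265  65] [308 109]
[0.51345928 0.18743539 0.19      ]
[0.51328436 0.18741892 0.192     ]
bar rows [ 34 224]
slope deg -5.472963074537453 yaw 4.1192821368874855
```

Call:
carry_out(
  steps=[
    [0,0,0,0,0,-3,0.2],
    [0,0,0,0,0,-6,0.2],
    [0,0,0,0,0,-9,0.2],
    [0,0,0,0,0,-11,0.2],
    [0,0,0,0,0,-12.5,0.2],
    [0,0,0,0,0,-13.5,0.2],
    [0,0,0,0,0,-14,0.2],
    [0,0,0,0,0,-14,0.2],
  ],
  squeeze=60,
)

```text
time: 12.9
position: [0.4346, 0.184, 0.0227]
tool_rot: [-3.137, -0.105, 0.001]
ft_force: [-0.3, 0.5, -3.8]
grip_width: 0.4
grip_force: 60.0
```

```bash
cat > al.py <<'E'
from h import *
from bar import bar
w=grab("wrist","al.png"); g=cv2.GaussianBlur(cv2.cvtColor(w["pixels"],cv2.COLOR_RGB2GRAY),(3,3),0).astype(float)
s=ctrl.get_state();print(s["position"],s["ft_force"])
m,px,py=bar(w)
# black ring inside filled bar region
top=np.where(m.any(1))[0][0]
sub=(g<70)&(cv2.morphologyEx(m,cv2.MORPH_CLOSE,np.ones((15,15)))>0); sub[:top+3]=0;sub[190:]=0
n,l,st,ce=cv2.connectedComponentsWithStats(sub.astype(np.uint8)); 
for k in range(1,n):
    if st[k,4]>30: x,y,a,b=st[k,:4]; print("dark blob",x,y,a,b,st[k,4], "xyz",onz(w,(x+(a-1)/2,y+(b-1)/2),np.polyval(px,s["position"][0]+.079)).round(4),"at .038",onz(w,(x+(a-1)/2,y+(b-1)/2),.038).round(4))
print("camera",w["T"][:3,3],"bar z circle",np.polyval(px,s["position"][0]+.079))
E
python3 al.py
python3 - <<'E'
import cv2
g=cv2.imread("pics/al.png",0)
for r in range(0,75,3): print(r,[int(v) for v in g[r,232:332:4]])
E
```

```text
[0.43498081 0.18433277 0.02322886] [ 0.41904454  0.61874288 -4.01820354]
bar rows [ 35 224]
slope deg -3.063560223981596 yaw 4.094102519196
0 [159, 155, 162, 160, 157, 156, 159, 158, 218, 214, 208, 199, 201, 196, 196, 194, 194, 198, 196, 198, 195, 195, 199, 197, 201]
3 [158, 159, 161, 161, 158, 156, 158, 212, 216, 214, 208, 202, 201, 195, 196, 194, 195, 200, 195, 198, 197, 196, 199, 197, 202]
6 [158, 157, 160, 161, 158, 212, 215, 213, 216, 216, 206, 200, 199, 195, 196, 194, 195, 200, 197, 198, 196, 195, 198, 198, 203]
9 [215, 203, 196, 188, 189, 212, 214, 213, 216, 216, 212, 208, 199, 193, 197, 195, 195, 199, 195, 199, 196, 196, 198, 197, 203]
12 [213, 210, 216, 216, 214, 214, 214, 215, 216, 216, 213, 207, 200, 195, 196, 195, 194, 201, 194, 199, 198, 197, 199, 198, 201]
15 [214, 210, 216, 216, 214, 212, 214, 214, 216, 215, 214, 204, 199, 195, 198, 195, 196, 200, 194, 199, 195, 198, 199, 198, 204]
18 [215, 210, 216, 217, 215, 213, 214, 214, 216, 216, 214, 213, 202, 196, 198, 194, 194, 201, 196, 198, 197, 198, 200, 200, 203]
21 [215, 211, 217, 218, 214, 213, 214, 215, 215, 217, 214, 21
[... 1878 characters left out ...]
216, 213, 217, 178, 173, 175, 176, 171, 170, 173, 174, 159, 46, 56, 58, 37, 158, 173, 165, 164, 163, 161, 163, 176, 195]
69 [216, 211, 216, 169, 173, 175, 175, 172, 170, 172, 120, 46, 160, 169, 166, 148, 54, 103, 158, 162, 164, 162, 163, 167, 195]
72 [217, 213, 217, 168, 170, 174, 174, 172, 170, 167, 43, 171, 169, 170, 170, 176, 160, 44, 158, 161, 163, 161, 162, 167, 195]Traceback (most recent call last):
  File "al.py", line 8, in <module>
    sub=(g<70)&(cv2.morphologyEx(m,cv2.MORPH_CLOSE,np.ones((15,15)))>0); sub[:top+3]=0;sub[190:]=0
        ~~~~~~^^~~~~~~~~~~~~~~~~~~~~~~~~~~~~~~~~~~~~~~~~~~~~~~~~~~~~~~~
ValueError: operands could not be broadcast together with shapes (420,560) (225,560)
```

```bash
sed -i 's/(g<70)&/(g[:225]<70)\&/' al.py; python3 al.py
python3 - <<'E'
from h import *
w=grab("wrist");T=np.eye(4);T[:3,:3]=R.from_rotvec([-3.138,-.106,.004]).as_matrix();T[:3,3]=[.4339,.1825,.1617]
w["T"]=T@np.array(w["T_tool_cam"])
print("tip",onz(w,(279,30.5),.048)); t=grab("top");print("cap",onz(t,(163.5,202),.208),"col",onz(t,(160,166.7),.23))
E
```

```text
[0.43527249 0.18446673 0.02353944] [ 0.18404998 -0.0387741  -4.52288078]
bar rows [ 35 224]
slope deg -3.0140895139596062 yaw 4.102644396257832
camera [0.50038132 0.18770834 0.21011201] bar z circle 0.04987738762275533
tip [0.56951431 0.19775963 0.048     ]
cap [0.57322867 0.19575887 0.208     ] col [0.66413379 0.20187634 0.23      ]
```

Call:
carry_out(
  steps=[
    [0,0,0,0,0.2,-0.6,0.2],
    [0,0,0,0,0.4,-1.0,0.2],
    [0,0,0,0,0.4,-1.0,0.2],
    [0,0,0,1,0.5,-1.0,0.2],
    [0,0,0,2,0.6,-1.0,0.2],
    [0,0,0,3,0.7,-1.0,0.2],
    [0,0,0,4,0.75,-1.0,0.2],
    [0,0,0,4,0.75,-1.0,0.2],
    [0,0,0,4,0.75,-1.0,0.2],
  ],
)

```text
time: 14.0
position: [0.4744, 0.1919, 0.0126]
tool_rot: [-3.137, -0.105, 0.002]
ft_force: [0.2, -0.2, -4.7]
grip_width: 0.399
grip_force: 60.0
```

```bash
cat > al.py <<'E'
from h import *
w=grab("wrist","al.png"); g=cv2.GaussianBlur(cv2.cvtColor(w["pixels"],cv2.COLOR_RGB2GRAY),(3,3),0).astype(float)
s=ctrl.get_state();print(s["position"],s["ft_force"],"cam",w["T"][:3,3])
gi=cv2.imread("pics/al.png",0)
for r in range(0,120,4): print(r,[int(v) for v in gi[r,238:334:4]])
E
python3 al.py
```

```text
[0.4739833  0.19175664 0.01253854] [-0.9212949  -0.76104736 -4.88483284] cam [0.5400995  0.19520492 0.19932211]
0 [99, 102, 100, 97, 95, 98, 92, 96, 98, 100, 100, 100, 98, 101, 99, 100, 98, 98, 98, 93, 96, 97, 100, 99]
4 [100, 100, 102, 100, 99, 98, 98, 97, 101, 101, 97, 100, 96, 100, 100, 101, 99, 98, 95, 95, 100, 100, 104, 102]
8 [100, 101, 102, 98, 96, 96, 98, 98, 97, 98, 100, 101, 100, 97, 101, 98, 100, 98, 97, 99, 96, 99, 99, 100]
12 [97, 101, 100, 101, 99, 96, 98, 97, 95, 98, 99, 102, 102, 98, 97, 99, 98, 96, 97, 97, 95, 101, 97, 104]
16 [98, 98, 102, 98, 96, 94, 100, 98, 99, 98, 99, 99, 98, 96, 100, 100, 99, 96, 99, 97, 101, 99, 104, 107]
20 [159, 98, 102, 104, 98, 97, 98, 99, 99, 97, 97, 97, 97, 101, 98, 100, 96, 97, 99, 100, 101, 97, 102, 107]
24 [164, 126, 99, 100, 101, 98, 99, 96, 99, 98, 101, 99, 100, 97, 98, 100, 100, 97, 95, 99, 99, 103, 102, 103]
28 [163, 160, 100, 102, 100, 99, 97, 99, 98, 99, 101, 102, 96, 98, 95, 101, 100, 97, 97, 101, 103, 103, 107, 127]
32 [164, 160, 158, 154, 104, 98, 99, 100, 95, 98, 99, 99, 100, 98, 99, 99, 98, 99, 98, 100, 101, 121, 198, 200]

[... 1831 characters left out ...]
, 81, 148, 165, 162, 166, 148, 153, 152, 150, 146, 32, 150, 145, 147, 151, 154, 192]
100 [217, 216, 175, 174, 180, 176, 172, 164, 50, 165, 162, 163, 163, 149, 151, 150, 45, 100, 149, 147, 149, 150, 153, 191]
104 [216, 215, 173, 173, 178, 175, 163, 166, 157, 48, 143, 164, 163, 161, 130, 43, 145, 148, 149, 144, 149, 152, 153, 191]
108 [217, 217, 172, 169, 169, 167, 163, 167, 168, 166, 76, 48, 52, 42, 53, 150, 146, 148, 147, 145, 149, 154, 156, 191]
112 [217, 216, 170, 166, 168, 165, 165, 166, 167, 163, 164, 164, 163, 166, 152, 150, 146, 149, 148, 144, 149, 150, 154, 192]
116 [209, 208, 172, 166, 169, 166, 164, 165, 166, 164, 160, 163, 164, 167, 167, 150, 147, 148, 148, 145, 149, 152, 153, 189]
```

Run:
```python
from h import *
w=grab("wrist");px=w["pixels"]
print(px[60,282:300:4].tolist(),px[48,282:296:4].tolist())
s=ctrl.get_state();print(s["position"])
t=onz(w,(289,47),.048);print("tip",t)
for z in(.038,.040,.042):c=onz(w,(286.5,88),z);print("circle",z,c,"need cm",(t-c)[:2]*100)
from bar import bar
m,a,b=bar(w);print(np.polyval(a,.553),np.polyval(a,.474))
# proj of circle after final for check
```

```text
[[139, 79, 54], [134, 79, 51], [140, 83, 55], [140, 85, 50], [137, 80, 53]] [[41, 41, 43], [43, 43, 39], [47, 47, 45], [48, 45, 46]]
[0.47384399 0.19175108 0.01255075]
tip [0.56887382 0.19672422 0.048     ]
circle 0.038 [0.55353194 0.19674984 0.038     ] need cm [ 1.53418816 -0.00256124]
circle 0.04 [0.55336069 0.1967307  0.04      ] need cm [ 1.55131359e+00 -6.47905789e-04]
circle 0.042 [0.55318943 0.19671157 0.042     ] need cm [1.56843902e+00 1.26542402e-03]
bar rows [ 35 224]
slope deg -0.4621068876357029 yaw 4.231637193337119
0.039690161658502754 0.04032733312246505
```

Call:
carry_out(
  steps=[
    [0,0,0,0.5,0,0,0.2],
    [0,0,0,1.0,0,0,0.2],
    [0,0,0,1.5,0,0,0.2],
    [0,0,0,1.55,0,-0.15,0.2],
    [0,0,0,1.55,0,-0.3,0.2],
    [0,0,0,1.55,0,-0.3,0.2],
  ],
)

```text
time: 14.7
position: [0.4898, 0.1917, 0.0095]
tool_rot: [-3.138, -0.106, 0.002]
ft_force: [0.2, 0.6, -4.3]
grip_width: 0.401
grip_force: 60.0
```

Call:
carry_out(
  steps=[
    [0,0,0,0,0,-0.1,0.2],
    [0,0,0,0,0,-0.2,0.2],
    [0,0,0,0,0,-0.2,0.2],
  ],
)

```text
time: 15.0
position: [0.4898, 0.1917, 0.0083]
tool_rot: [-3.138, -0.106, 0.001]
ft_force: [-3.1, -1.3, 3.2]
grip_width: 0.398
grip_force: 60.0
```

```bash
cat > al2.py <<'E'
from h import *
w=grab("wrist","al.png"); s=ctrl.get_state();print(s["position"],s["ft_force"])
g=cv2.imread("pics/al.png",0); hsv=cv2.cvtColor(w["pixels"],cv2.COLOR_RGB2HSV)
d=((g<70)&(hsv[:,:,1]<90)).astype(np.uint8); d[150:]=0
for r in range(40,124,3): print(r,"".join("#" if v else "." for v in (g[r,250:325]<75)))
E
python3 al2.py
```

```text
[0.48981834 0.19175274 0.00832924] [-3.65951926 -1.58913299  4.42360894]
40 ...........................................................................
43 ...........................................................................
46 ...........................................................................
49 ...........................................................................
52 ...........................................................................
55 ...........................................................................
58 ...........................................................................
61 ...........................................................................
64 ...........................................................................
67 ...........................................................................
70 ...........................................................................
73 ...........................................................................
76 ...........................................................................

[... 492 characters left out ...]
............................................................
100 ...........................................................................
103 ...........................................................................
106 ...........................................................................
109 ...........................................................................
112 ...........................................................................
115 ...........................................................................
118 ...........................................................................
121 ...........................................................................
```

Call:
carry_out(
  steps=[
    [0,0,0,0,0,0.05,0.62],
    [0,0,0,0,0,0.05,0.62],
    [0,0,0,0,0,0.05,0.62],
    [0,0,0,0,0,0.05,0.62],
    [0,0,0,0,0,0.05,0.62],
    [0,0,0,0,0,0.05,0.62],
  ],
)

```text
time: 15.65
position: [0.4901, 0.1918, 0.0083]
tool_rot: [-3.137, -0.106, 0.001]
ft_force: [0.3, 0.3, -0.4]
grip_width: 0.617
grip_force: 0.0
```

Call:
carry_out(
  steps=[
    [0,0,0,-0.4,0,1,0.62],
    [0,0,0,-2,0,2.5,0.62],
    [0,0,0,-4,0,5,0.62],
    [0,0,0,-5.5,0,8,0.62],
    [0,0,0,-5.5,0,11,0.62],
    [0,0,0,-5.5,0,11,0.62],
    [0,0,0,-5.5,0,11,0.62],
  ],
)

```text
time: 16.35
position: [0.4355, 0.1918, 0.1192]
tool_rot: [-3.138, -0.106, -0.003]
ft_force: [-0.7, -0.1, -0.1]
grip_width: 0.614
grip_force: 0.0
```

Run:
```python
from h import *
w=grab("wrist","al.png"); s=ctrl.get_state();print(s["position"],s["ft_force"],s["time"])
g=cv2.imread("pics/al.png",0)
print("tip predicted px",proj(w,(.5689,.1967,.048)),"circle if aligned",proj(w,(.5689,.1967,.038)))
for r in range(0,80,2): print(r,"".join("#" if v<60 else "+" if v<110 else "." for v in g[r,245:325]))
```

```text
[0.4347137  0.19145892 0.11820161] [-0.0339766   0.40171158 -1.31181803] 16.4
tip predicted px [292.27291381  20.38317088] circle if aligned [292.09151446  24.26964552]
0 .............................++++++++++++++++++++++++++++++++++++++.............
2 ...............................++++++++++++++++++++++++++++++++++...............
4 .................................++++++++++++++++++++++++++++...................
6 ................................+...++++++++++++++++++++++......................
8 ................................++..++#+++++++++++++++++++......................
10 ................................+...++####++++++++++++###+......................
12 .................................++.++#########+++######+.......................
14 ..................................+..+##################+.......................
16 .................................+.++#####################+.....................
18 ..................................++#+++##############++.+#+....................
20 .................................++#+...++###########+....+++...................
22 .........
[... 1723 characters left out ...]
............................
64 ................................................................................
66 ................................................................................
68 ................................................................................
70 ................................................................................
72 ................................................................................
74 ................................................................................
76 ................................................................................
78 ................................................................................
```

The ring centre is at about (292,25.5) against an aligned prediction of (292,24.3), so the bar is within about 1.5 mm and released. Next I shut the fingers and go over the cap.

Call:
carry_out(
  steps=[
    [0,0,0,0,0.2,5,0],
    [0,0,0,0,0.5,10,0],
    [0,0,0,1,0.5,12.2,0],
    [0,0,0,5,0.5,12.2,0],
    [0,0,0,9,0.5,12.2,0],
    [0,0,0,12,0.5,12.2,0],
    [0,0,0,13.5,0.5,12.2,0],
    [0,0,0,13.5,0.5,11,0],
    [0,0,0,13.5,0.5,9,0],
    [0,0,0,13.5,0.5,7.5,0],
    [0,0,0,13.5,0.5,7.5,0],
  ],
)

```text
time: 17.5
position: [0.5673, 0.1959, 0.1898]
tool_rot: [-3.139, -0.107, 0.01]
ft_force: [-0.4, -0.2, -0.8]
grip_width: 0.006
grip_force: 0.0
```

Call:
carry_out(
  steps=[
    [0,0,0,0.2,0.1,-0.3,0],
    [0,0,0,0.2,0.1,-0.6,0],
    [0,0,0,0.2,0.1,-0.8,0],
    [0,0,0,0.2,0.1,-0.8,0],
  ],
)

```text
time: 17.9
position: [0.572, 0.1977, 0.1855]
tool_rot: [-3.138, -0.106, 0.0]
ft_force: [-0.4, 0.1, 0.6]
grip_width: 0.002
grip_force: 0.0
```

Call:
carry_out(
  steps=[
    [0,0,0,-0.2,0,-0.1,0],
    [0,0,0,-0.2,0,-0.3,0],
    [0,0,0,-0.2,0,-0.3,0],
  ],
)

```text
time: 18.2
position: [0.57, 0.1979, 0.1827]
tool_rot: [-3.137, -0.106, 0.0]
ft_force: [-1.8, 0.4, 3.1]
grip_width: 0.009
grip_force: 1.5
```

Call:
carry_out(
  steps=[
    [0,0,0,0,0,-0.3,0],
    [0,0,0,0,0,-0.6,0],
    [0,0,0,0,0,-0.9,0],
    [0,0,0,0,0,-1.15,0],
    [0,0,0,0,0,-1.15,0],
    [0,0,0,0,0,-1.15,0],
  ],
)

```text
time: 18.8
position: [0.57, 0.1979, 0.1712]
tool_rot: [-3.137, -0.106, 0.0]
ft_force: [-1.3, -0.2, 7.0]
grip_width: 0.003
grip_force: 3.5
```

Call:
carry_out(
  steps=[
    [0,0,0,0,0,-0.1,0],
    [0,0,0,0,0,-0.1,0],
    [0,0,0,0,0,-0.1,0],
    [0,0,0,0,0,-0.1,0],
    [0,0,0,0,0,-0.1,0],
    [0,0,0,0,0,-0.1,0],
    [0,0,0,0,0,-0.1,0],
  ],
)

```text
time: 19.5
position: [0.57, 0.1979, 0.1704]
tool_rot: [-3.138, -0.106, 0.0]
ft_force: [-2.5, -1.1, 7.1]
grip_width: 0.004
grip_force: 3.6
```

Call:
carry_out(
  steps=[
    [0,0,0,0,0,-0.07,0],
    [0,0,0,0,0,-0.07,0],
    [0,0,0,0,0,-0.07,0],
    [0,0,0,0,0,-0.07,0],
    [0,0,0,0,0,-0.07,0],
    [0,0,0,0,0,-0.07,0],
  ],
)

```text
time: 20.1
position: [0.5701, 0.1979, 0.1702]
tool_rot: [-3.138, -0.106, -0.0]
ft_force: [-3.7, -0.7, 9.5]
grip_width: 0.002
grip_force: 4.8
```

The force stiffens at the hard stop, so the probe went down fully and the tip has landed. Lifting off.

Call:
carry_out(
  steps=[
    [0,0,0,0,0,0.5,0],
    [0,0,0,0,0,1.2,0],
    [0,0,0,0,0,2.5,0],
    [0,0,0,0,0,6,0],
    [0,0,0,-4,0,7,0],
    [0,0,0,-8,0,7,0],
    [0,0,0,-12,-0.5,5,0],
    [0,0,0,-13.5,-0.7,0,0],
    [0,0,0,-13.5,-0.7,-4,0],
    [0,0,0,-13.5,-0.7,-5,0],
    [0,0,0,-13.5,-0.7,-5,0],
    [0,0,0,-13.5,-0.7,-5,0],
  ],
)

```text
time: 21.3
position: [0.4365, 0.1916, 0.1208]
tool_rot: [-3.136, -0.106, -0.002]
ft_force: [-0.3, -0.2, -0.2]
grip_width: 0.005
grip_force: 0.0
```

Run:
```python
from h import *
w=grab("wrist","al.png"); s=ctrl.get_state();print(s["position"],s["ft_force"],s["time"])
g=cv2.imread("pics/al.png",0)
print("tip predicted px",proj(w,(.5689,.1967,.048)),"circle if aligned",proj(w,(.5689,.1967,.038)))
for r in range(0,46,2): print(r,"".join("#" if v<60 else "+" if v<110 else "." for v in g[r,245:325]))
for n in("top","side"):
    i=grab(n);hsv=cv2.cvtColor(i["pixels"],cv2.COLOR_RGB2HSV)
    cs,_=cv2.findContours(cv2.inRange(hsv,(5,130,110),(18,255,255)),cv2.RETR_EXTERNAL,cv2.CHAIN_APPROX_NONE)
    for k in cs:
        r=cv2.minAreaRect(k)
        if cv2.contourArea(k)>150: print(n,np.round(r[0],1))
```

```text
[0.43682557 0.19167756 0.12108607] [ 0.44523329 -0.10277837  0.45549267] 21.35
tip predicted px [292.22896977  22.52881071] circle if aligned [292.08411032  26.30325878]
0 ..........................++++++++++++++++++++++++++++++++++++++++++............
2 ............................+++++++++++++++++++++++++++++++++++++++.............
4 .............................++++++++++++++++++++++++++++++++++++...............
6 ................................+++++++++++++++++++++++++++++...................
8 .................................+..++++++++++++++++++++++......................
10 ....................................+##+++++++++++++++++++......................
12 ....................................+####++++++++++++###+.......................
14 .................................+..++########+#+#######+.......................
16 ...............................++.+.++##################+.......................
18 ................................+..+####################+#+.....................
20 ..................................+#++++##############+..##+....................
22 ........
[... 443 characters left out ...]
....+#++...++++++++++++...#+.....................
34 ....................................+#++...++++++++....+#+......................
36 ......................................+#+++++++++++..+#+........................
38 ........................................+###########+...........................
40 ........................................+++++++.................................
42 ..........................................+++...................................
44 ................................................................................
top [179. 220.]
top [278.5 204.5]
top [317.  200.5]
side [281.9 271.9]
side [276.  241.7]
side [256.5 176. ]
side [325.5  39. ]
side [195.5  21.5]
```

```bash
python3 -c "
from bench import ctrl
print(ctrl.close_job())"
```

```text
the job is handed in; nothing more can be done
None
```

The job is handed in (no verdict came back): the cathode lies released on the steel table with its circle about 1–2 mm from under the tip, the probe was pressed to its stop, held for over half a second and sprang back up, and the other two electrodes, which I re-measured, have not moved (I did not re-measure the beaker or multimeter).

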